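# Centre the ball finial on its round stand

### The job

The small wooden ball finial stands off-centre on the round wooden stand, ready to be glued. With light taps or pushes of the fingertips low on its foot, centre it on the stand so that the rim shows evenly all round, and leave it standing upright and still. Do not grip, lift, tip or knock it off, and do not disturb the things lying about on the bench.

Things in the scene. Friction and masses are not known exactly. Their poses are not given: they have to be found in the camera images.
- finial_foot (a point): Underside centre of the loose dark-wood finial (60 g, 53 mm tall, z up its axis). From below: boss 24 mm across, 0-4 mm up; foot flange 44 mm across, 4-16 mm up, its widest part; stem 15 mm; ball 30 mm across, centre 38 mm up. Top-heavy: pushed on the flange (fingertips 3-12 mm above the stand's top) it slides and stays where left; pushed on the ball it tips over.
- stand_top (a point): Centre of the flat top of the round stand, 60 mm above the bench; z up. The stand is fixed: a light wooden round block 92 mm across on a round plywood foot 124 mm across, 12 mm thick. The finial stands on it, at the start 16 to 24 mm off this point in any direction.
- square_stand: Not to be worked on: a second, fixed stand, centre of its underside. A square block 68 mm wide, top at 60 mm, on a plywood foot 100 mm square, with an acorn-shaped finial already glued on it (top at 112 mm). The round and the square stand may be on either side, 180 mm or more apart.
- wire_spool: Bystander, loose, to be left alone: small spool of copper wire, 44 mm across, 26 mm tall, between the two stands; origin at its underside
- screw_jar: Bystander, loose, to be left alone: closed jar, 64 mm across, 80 mm tall; origin at its underside
- glue_bottle: Bystander, loose, to be left alone: white bottle, 56 mm across, 150 mm tall; origin at its underside
- mallet: Bystander, loose, to be left alone: rubber mallet lying down, 60 mm high head, handle about 200 mm long towards its own -x; origin at its underside
- offcut: Bystander, loose, to be left alone: wooden offcut 90 x 45 x 30 mm; origin at its underside
- square: Bystander, loose, to be left alone: try square lying flat, steel blade and wooden stock, 14 mm thick; origin at its underside
Things that resemble listed ones, but are neither listed nor needed, are in the scene too. Leave any green or grey look-alike of the part that bears stand_top alone. Of the things that look like the part that bears finial_foot, the smaller one is meant.

How it is judged:
By the outcome, as a careful person would: the job done as asked, in the order asked, and still so for the second after the job is handed in, with the robot touching nothing.
It also fails if it takes over 48 s, if anything falls off the work surface, if the arm or the gripper's body presses on something with over 40 N, if the wrist force passes 120 N, or if a joint passes its speed limit or range.

### The arm

A 6-joint arm with a two-finger parallel gripper is mounted at the origin on the work surface. World frame = base frame: x ahead of the robot, y to its left, z up, the work surface at z = 0. Lengths are in m, angles in degrees, forces in N, time in s.
With the tool pointing down it reaches from about 0.325 to 0.775 m from the base axis. Payload 9.3 kg.
Tool frame: the origin (TCP) lies on the centre line of the jaws, within the pads' length; the fingertips stand manip.tcp_to_tips ahead of it and the grasp point (between the pads) lies 8 mm behind it (manip.tcp_to_tips is the distance from the TCP to the fingertips, in m); z points along the fingers, y is the direction in which the jaws open and shut (so a half turn about z gives the same grasp; the last joint's range is limited). The gripper opens to 85 mm and grips with 20 to 120 N. Pads are 22 mm wide; open, the fingers measure 114 mm over their backs; the gripper's body (76 mm by 85 mm) begins 54 mm behind the grasp point. The pads swing forward as they close: fully open they stand 13 mm farther back than shut.
Start: joints at [58.006, 14.817, 1.232, 76.415, 0, 81.257], TCP at [0.217, 0.505, 0.242] pointing down, gripper open.
Joint ranges: [-174.27, 174.27], [-52.1, 104.24], [-59.71, 78.15], [-110.17, 111.67], [-87.03, 83.33], [-180, 180]. Speed limits (degrees/s): [127.2, 127.2, 159.86, 180, 180, 180].

### API

Orientations are given as [roll, pitch, yaw] about the fixed x, y, z axes, in that order (R = Rz(yaw) Ry(pitch) Rx(roll)).
In Python, from rig import manip gives the robot as it stands.
- The arm moves only by the shell command python3 -m jog 'ROWS'. ROWS is JSON, a list of rows, each an object with "dp": the shift along the world's x, y, z in mm, a list of three; "twist": the turn, a rotation vector about the world's x, y, z in degrees, a list of three; "grip": the gripper command: -1 is shut, 1 is fully open, values between are in proportion. A call has 1 to 12 rows; each row is the pose to reach, as a shift and turn from the pose commanded when the call began; what a row does not reach only later rows make up. A row lasts 1/10 s, in which the tool goes at most 50 mm and 8.59 degrees, less where a joint would pass 70% of its speed; a pose out of reach is approached as far as the arm can. A call with a gripper value outside its range is refused whole. The fingers move at their own pace and stop on an object; the grip force is fixed at half the most. Time passes only in rows, so rows that repeat a pose let the fingers close. It gives the time, the measured TCP pose, the force and the opening at its end, in the units of the state.
- manip.observe(): the state, without advancing time (a new reading comes with each control period).
- manip.snapshot(name): name is "side" or "top" or "wrist"; returns (picture, depth): 420x560x3 uint8, red, green, blue; 420x560 float32, m along the optical axis (not along the pixel's ray), 0 where there is no reading.
- manip.get_calibration(name): a dict with "K" (3x3 intrinsics, pixels), "distortion" ([k1, k2, p1, p2, k3] as OpenCV has them; the pictures are not rectified), "view" (4x4, takes a point from world to camera coordinates). Camera axes: x right, y down, z forward; pixel columns grow to the right and rows downward; lengths in m; the calibration is good to about 2 mm. A picture is of the moment at which its call begins: read the wrist's pose just before it. get_calibration takes no time and is no camera call; for the wrist camera it gives the pose at the moment of the call.
- manip.sign_off(): hands the job in, once; it reports no verdict.
Trained networks look in the newest picture that a camera, given by its name, has taken for a name from the list of things; names that differ only in an ending like _2 or _b are one class to them, and where a whole thing is asked for, a point or a joint stands for the part that bears it (a point fixed in the world has none). Each returns a list of dicts, best first, with "confidence" (0 to 1); they miss things now and then, are a little off and sometimes report something else, mostly with a low value. They report only what shows in the picture. A call takes as long as a camera call. They do not tell look-alikes from the thing itself.
- manip.look_for(name, camera): "xy" ([column, row] in pixels, amid what is visible of it).
- manip.regions_of(name, camera): "mask" (420x560 bool, what is visible of it) and "xy" ([column, row] in pixels, amid what is visible of it).
The state is a dict: "time_s": time; "q": joint angles; "qvel": joint speeds; "tau": joint torques, N m; "position": TCP position; "orientation": TCP orientation; "force": force on the tool from outside, world axes, zero at the start; "ft_torque": the same for the moment, N m; "finger_gap": opening from 0.0 (shut) to 1.0 (fully open).
Only numpy, scipy, OpenCV 4.12 (cv2) and the standard library are available. Lean on these libraries where they do the work, as an engineer would, in place of code of your own. Each camera call takes 0.05 s, during which the arm holds its last target.

## Working session

There is one attempt and no reset: what is moved stays moved. The work goes in short steps, Python scripts to look and compute and a shell command to move; the robot and the scene stay as the last step left them, time stands still between calls to the robot, and variables do not carry over. Pictures are saved under pics/ and viewed, and the job is handed in when it is done.

```bash
ls; mkdir -p pics
python3 - <<'E'
from rig import manip
import cv2
print(manip.tcp_to_tips, manip.observe())
for n in ("side","top","wrist"):
    p,d=manip.snapshot(n); cv2.imwrite(f"pics/{n}0.png",p[...,::-1])
    import numpy as np; np.save(f"pics/{n}0d.npy",d)
    c=manip.get_calibration(n); print(n,c)
    for name in("finial_foot","stand_top"):
        print(name,[(round(r['confidence'],2),r['xy']) for r in manip.look_for(name,n)])
E
```

```text
pics
0.011 {'time_s': 0.0, 'q': array([5.80052890e+01, 1.48504101e+01, 1.19077007e+00, 7.64150315e+01,
       3.09260808e-04, 8.12582040e+01]), 'qvel': array([-0.06553435, -0.05655886, -0.13062547,  0.030985  , -0.04665602,
        0.0981865 ]), 'tau': array([-1.75546487e-03, -5.55647528e+01,  3.44526887e+01,  1.41515661e-02,
       -3.94868075e-04,  2.28971044e-05]), 'position': array([0.21698781, 0.50511051, 0.24167644]), 'orientation': array([-1.79926243e+02, -1.16543751e-02,  1.56747077e+02]), 'force': array([ 0.43884007, -1.05348931, -0.94613611]), 'ft_torque': array([0.00173023, 0.0513583 , 0.000238  ]), 'finger_gap': 0.9995683192792322}
side {'K': array([[431.76466655,   0.        , 276.16630345],
       [  0.        , 431.76466655, 210.51357045],
       [  0.        ,   0.        ,   1.        ]]), 'distortion': array([-0.07157902,  0.        ,  0.        ,  0.        ,  0.        ]), 'view': array([[ 0.95053208, -0.3101288 , -0.01757554, -0.51247224],
       [-0.165792  , -0.4586711 , -0.87300277,  0.14437614],
       [ 0.26268191,  0.83273102, -0.48739847,  1.10970641],
   
[... 826 characters left out ...]
.82, [336.5, 150.8]), (0.8, [348.6, 296.3]), (0.5, [167.8, 152.5])]
wrist {'K': array([[374.63151217,   0.        , 278.31884252],
       [  0.        , 374.63151217, 210.08079753],
       [  0.        ,   0.        ,   1.        ]]), 'distortion': array([-0.05430964,  0.        ,  0.        ,  0.        ,  0.        ]), 'view': array([[ 3.95038581e-01,  9.18664202e-01, -7.76449093e-04,
        -5.49452533e-01],
       [ 8.83310556e-01, -3.79603526e-01,  2.75070217e-01,
        -3.64320096e-02],
       [ 2.52402419e-01, -1.09349194e-01, -9.61423826e-01,
         3.78333054e-01],
       [ 0.00000000e+00,  0.00000000e+00,  0.00000000e+00,
         1.00000000e+00]])}
finial_foot []
stand_top []
```

View pics/top0.png

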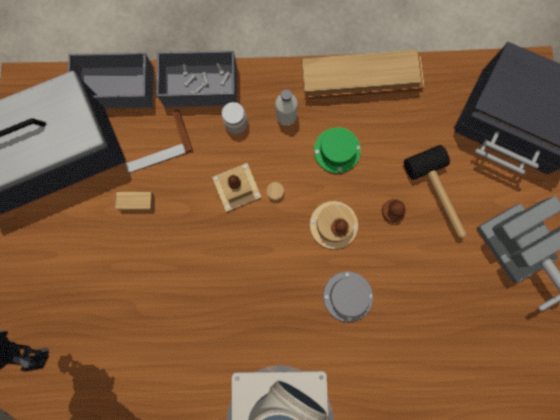

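View pics/side0.png

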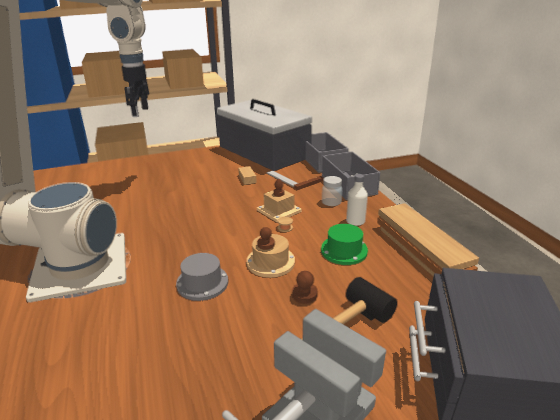

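Run:
```python
import cv2
a=cv2.imread("pics/top0.png")[120:330,270:430]; b=cv2.imread("pics/side0.png")[180:340,150:400]
cv2.imwrite("pics/ctop0.png",cv2.resize(a,None,fx=2.8,fy=2.8,interpolation=2)); cv2.imwrite("pics/cside0.png",cv2.resize(b,None,fx=3,fy=3,interpolation=2))
```

```text
(no output)
```

View pics/ctop0.png

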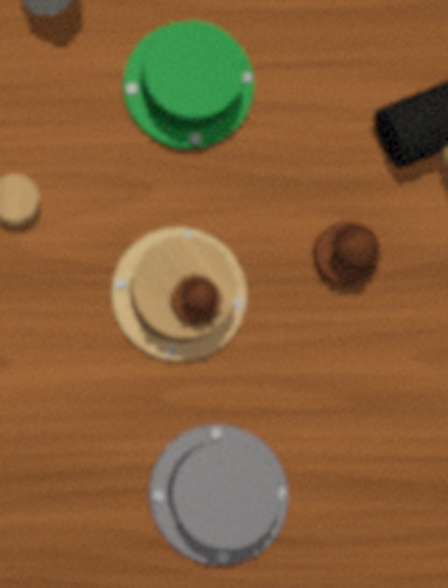

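View pics/cside0.png

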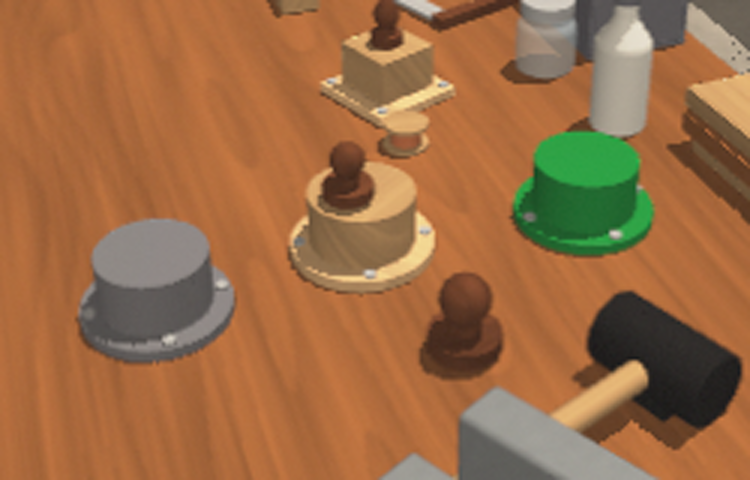

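Candidates, as pixels in the top picture:
- **Stands:** wooden (334,223), green (337,150) and grey (349,296). The wooden one is meant, since green and grey are excluded and it bears the finial.
- **Finials:** the one on the wooden stand (340,227) and a larger one on the bench (395,210). The smaller one, on the stand, is meant, and the crops confirm it.

Next I'll measure rough positions.

```bash
cat > h.py <<'E'
import numpy as np, cv2
from rig import manip
def ray(c,px):
    px=np.asarray(px,float).reshape(-1,1,2)
    n=cv2.undistortPoints(px,c['K'],c['distortion']).reshape(-1,2)
    R=c['view'][:3,:3];t=c['view'][:3,3]
    return -R.T@t,(np.c_[n,np.ones(len(n))])@R
def atz(c,px,z):
    o,d=ray(c,px); s=(z-o[2])/d[:,2]; return o+d*s[:,None]
def proj(c,P):
    P=np.asarray(P,float).reshape(-1,3)
    R=cv2.Rodrigues(c['view'][:3,:3])[0]
    return cv2.projectPoints(P,R,c['view'][:3,3],c['K'],c['distortion'])[0].reshape(-1,2)
def ring(x,y,z,r,n=72):
    a=np.linspace(0,2*np.pi,n,endpoint=False); return np.c_[x+r*np.cos(a),y+r*np.sin(a),z+0*a]
E
python3 - <<'E'
from h import *
for n in("top","side"):
    manip.snapshot(n); c=manip.get_calibration(n)
    for name,z in(("stand_top",.03),("finial_foot",.085),("square_stand",.0),("wire_spool",.013),("mallet",.03),("glue_bottle",.07),("screw_jar",.04)):
        for r in manip.look_for(name,n)[:4]:
            print(n,name,round(r['confidence'],2),r['xy'],atz(c,r['xy'],z)[0].round(3))
E
```

```text
top stand_top 0.87 [350.0, 297.1] [ 0.291 -0.181  0.03 ]
top stand_top 0.63 [336.4, 149.6] [ 0.669 -0.163  0.03 ]
top stand_top 0.55 [334.8, 222.8] [ 0.477 -0.152  0.03 ]
top finial_foot 0.65 [393.2, 210.4] [ 0.497 -0.288  0.085]
top finial_foot 0.53 [339.0, 225.9] [ 0.462 -0.156  0.085]
top square_stand 0.85 [236.1, 190.4] [0.573 0.103 0.   ]
top wire_spool 0.61 [277.2, 189.1] [ 0.571 -0.007  0.013]
top mallet 0.56 [436.9, 167.7] [ 0.614 -0.418  0.03 ]
top glue_bottle 0.63 [286.2, 108.1] [ 0.771 -0.035  0.07 ]
top glue_bottle 0.57 [234.1, 192.1] [0.554 0.101 0.07 ]
top screw_jar 0.92 [233.8, 117.8] [0.76  0.103 0.04 ]
side stand_top 0.85 [198.0, 280.3] [ 0.283 -0.2    0.03 ]
side stand_top 0.79 [343.1, 245.3] [ 0.664 -0.18   0.03 ]
side stand_top 0.58 [273.1, 260.0] [ 0.473 -0.181  0.03 ]
side finial_foot 0.8 [305.4, 290.0] [ 0.481 -0.376  0.085]
side finial_foot 0.67 [269.0, 237.0] [ 0.47  -0.159  0.085]
side finial_foot 0.46 [248.5, 175.0] [0.517 0.214 0.085]
side square_stand 0.97 [279.3, 206.5] [0.592 0.129 0.   ]
side wire_spool 0.69 [284.8, 222.8] [0.568 0.007 0.013]
side mallet 0.72 [364.7, 303.9] [ 0.609 -0.4    0.03 ]
side glue_bottle 0.7 [356.7, 203.4] [ 0.767 -0.051  0.07 ]
side screw_jar 0.88 [329.7, 191.6] [0.751 0.098 0.04 ]
```

Run:
```python
from h import *
from scipy.spatial.transform import Rotation as Ro
s=manip.observe(); c=manip.get_calibration("wrist")
R=Ro.from_euler('xyz',s['orientation'],degrees=True).as_matrix()
o=-c['view'][:3,:3].T@c['view'][:3,3]
print("cam in tool",R.T@(o-s['position']),"axes",(R.T@c['view'][:3,:3].T).round(3), "toolR",R.round(2))
# rough from top: stand top rim fit by eye overlays
t=manip.get_calibration("top"); p=cv2.imread("pics/top0.png")
for n in("top","side"):
    t=manip.get_calibration(n); p=cv2.imread(f"pics/{n}0.png")
    big=cv2.resize(p,None,fx=6,fy=6,interpolation=2)
    for (x,y,z,r,col) in((.476,-.155,.06,.046,(0,255,0)),(.476,-.155,.012,.062,(255,255,0)),(.461,-.165,.064,.022,(0,0,255)),(.461,-.165,.098,.015,(255,0,255))):
        cv2.polylines(big,[((proj(t,ring(x,y,z,r))+.5)*6).astype(np.int32)],True,col,1)
    u=(proj(t,[[.476,-.155,.07]])[0]*6).astype(int)
    cv2.imwrite(f"pics/ov_{n}.png",big[u[1]-280:u[1]+280,u[0]-280:u[0]+280])
```

```text
cam in tool [ 0.06887218 -0.00021641 -0.13120618] axes [[-0.    -0.961 -0.275]
 [ 1.    -0.    -0.   ]
 [ 0.    -0.275  0.961]] toolR [[-0.92  0.39  0.  ]
 [ 0.39  0.92 -0.  ]
 [-0.   -0.   -1.  ]]
```

View pics/ov_top.png

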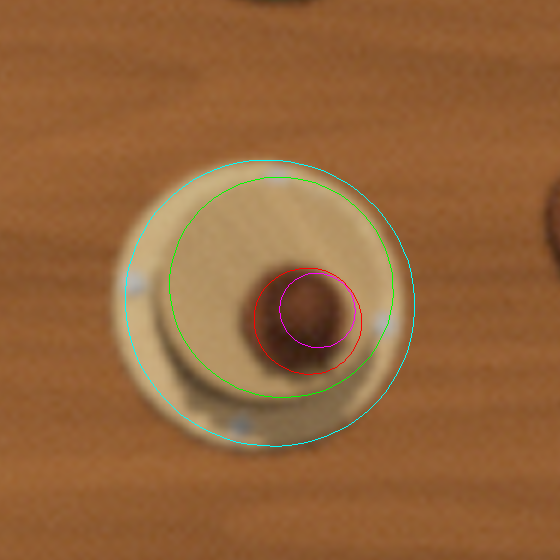

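View pics/ov_side.png

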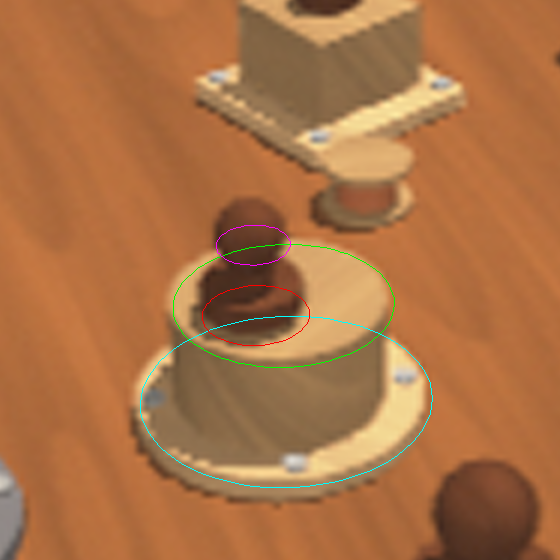

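```bash
python3 -m jog '[{"dp":[38,-114,0],"twist":[0,0,-20],"grip":-0.4},{"dp":[76,-227,0],"twist":[0,0,-40],"grip":-0.4},{"dp":[114,-341,0],"twist":[0,0,-60],"grip":-0.4},{"dp":[114,-341,0],"twist":[0,0,-60],"grip":-0.4},{"dp":[114,-341,0],"twist":[0,0,-60],"grip":-0.4},{"dp":[114,-341,0],"twist":[0,0,-60],"grip":-0.4},{"dp":[114,-341,0],"twist":[0,0,-60],"grip":-0.4},{"dp":[114,-341,0],"twist":[0,0,-60],"grip":-0.4},{"dp":[114,-341,0],"twist":[0,0,-60],"grip":-0.4}]'
python3 -m jog '[{"dp":[114,-341,0],"twist":[0,0,-59],"grip":-0.4},{"dp":[114,-341,0],"twist":[0,0,-59],"grip":-0.4},{"dp":[114,-341,0],"twist":[0,0,-59],"grip":-0.4},{"dp":[114,-341,0],"twist":[0,0,-59],"grip":-0.4},{"dp":[114,-341,0],"twist":[0,0,-59],"grip":-0.4},{"dp":[114,-341,0],"twist":[0,0,-59],"grip":-0.4},{"dp":[114,-341,0],"twist":[0,0,-59],"grip":-0.4},{"dp":[114,-341,0],"twist":[0,0,-59],"grip":-0.4},{"dp":[114,-341,0],"twist":[0,0,-59],"grip":-0.4},{"dp":[114,-341,0],"twist":[0,0,-59],"grip":-0.4}]'
python3 - <<'E'
from h import *
s=manip.observe();print(s['time_s'],s['position'],s['orientation'],s['finger_gap'],np.abs(s['qvel']).max())
c=manip.get_calibration("wrist");p,d=manip.snapshot("wrist");cv2.imwrite("pics/w1.png",p[...,::-1]);np.save("pics/w1d.npy",d)
import pickle;pickle.dump(c,open("pics/w1c.pkl","wb"))
E
```

```text
time_s: 2.15
position: [0.3317, 0.1631, 0.2425]
orientation: [180.0, -0.0, 96.6]
force: [-0.6, 0.4, -0.3]
finger_gap: 0.297
time_s: 3.15
position: [0.4453, -0.1748, 0.242]
orientation: [-179.9, -0.0, 37.9]
force: [0.1, -0.4, -0.3]
finger_gap: 0.305
3.15 [ 0.44526239 -0.17479383  0.24204541] [-1.79931402e+02 -1.93856839e-03  3.79445082e+01] 0.3051541939423195 1.2122080786213592
```

View pics/w1.png

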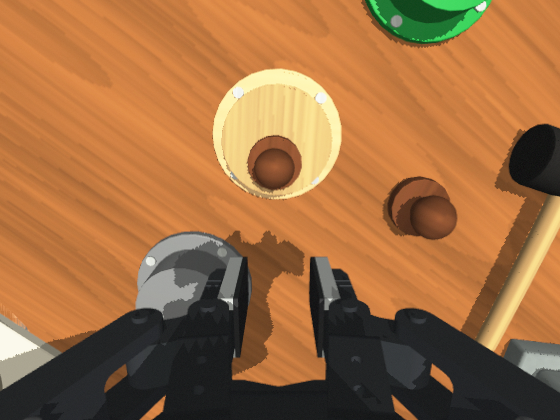

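```bash
cat >> h.py <<'E'
from scipy.optimize import minimize
S=4
def sil(c,parts,x,y,roi):
    u0,v0,u1,v1=roi; m=np.zeros(((v1-v0)*S,(u1-u0)*S),np.uint8)
    for pts in parts(x,y):
        h=cv2.convexHull(((proj(c,pts)+.5-[u0,v0])*S).astype(np.float32))
        cv2.fillPoly(m,[np.round(h*16).astype(np.int32)],1,shift=4)
    return cv2.resize(m.astype(np.float32),(u1-u0,v1-v0),interpolation=cv2.INTER_AREA)
def ball(x,y,z,r): return np.vstack([ring(x,y,z+r*np.sin(t),r*np.cos(t),36) for t in np.linspace(-1.5,1.5,15)])
def finial(x,y): return [np.vstack([ring(x,y,.064,.022),ring(x,y,.076,.022)]),np.vstack([ring(x,y,.076,.0075),ring(x,y,.09,.0075)]),ball(x,y,.098,.015)]
def stand(x,y): return [np.vstack([ring(x,y,0,.062),ring(x,y,.012,.062)]),np.vstack([ring(x,y,0.012,.046),ring(x,y,.06,.046)])]
def fit(c,parts,mask,xy0,roi):
    u0,v0,u1,v1=roi; M=mask[v0:v1,u0:u1].astype(np.float32)
    f=lambda p:np.abs(sil(c,parts,p[0]/1e3,p[1]/1e3,roi)-M).sum()
    best=min((minimize(f,np.array(xy0)*1e3+d,method='Nelder-Mead',options=dict(initial_simplex=np.array(xy0)*1e3+d+np.array([[0,0],[5,0],[0,5]]))) for d in([0,0],[3,-3])),key=lambda r:r.fun)
    return best.x/1e3,best.fun,M.sum()
def masks(p):
    hsv=cv2.cvtColor(p,cv2.COLOR_RGB2HSV).astype(int); return hsv
def toproi(c,x,y,pad=.085):
    q=proj(c,np.vstack([ring(x,y,0,pad),ring(x,y,.12,.05)])); a=q.min(0).astype(int);b=q.max(0).astype(int)
    return max(a[0],0),max(a[1],0),min(b[0],560),min(b[1],420)
E
python3 - <<'E'
from h import *
import pickle
p=cv2.imread("pics/w1.png")[...,::-1].copy();c=pickle.load(open("pics/w1c.pkl","rb"))
h=masks(p)
for u,v in((275,165),(275,143),(300,150),(278,78),(240,110),(200,120),(275,190),(232,177),(330,150)): print((u,v),p[v,u],h[v,u])
for n in("finial_foot","stand_top"):
    for r in manip.regions_of(n,"wrist"): print(n,r['confidence'],r['xy'],r['mask'].sum(),np.argwhere(r['mask']).min(0),np.argwhere(r['mask']).max(0)); np.save(f"pics/m_{n}_{int(r['xy'][0])}.npy",r['mask'])
big=cv2.resize(p[55:215,195:360],None,fx=4,fy=4,interpolation=cv2.INTER_NEAREST);
roi=toproi(c,.476,-.152);print(roi)
for (x,y,z,r,col) in((.476,-.152,.06,.046,(0,255,0)),(.476,-.152,.012,.062,(0,255,255)),(.462,-.160,.064,.022,(255,0,0)),(.462,-.160,.098,.015,(255,0,255))):
    cv2.polylines(big,[((proj(c,ring(x,y,z,r))+.5-[195,55])*4).astype(np.int32)],True,col,1)
cv2.imwrite("pics/ovw1.png",big[...,::-1])
E
```

```text
(275, 165) [161  93  54] [ 11 169 161]
(275, 143) [150  87  53] [ 11 165 150]
(300, 150) [245 212 135] [ 21 114 245]
(278, 78) [254 246 182] [ 27  72 254]
(240, 110) [243 207 133] [ 20 115 243]
(200, 120) [212 131  70] [ 13 171 212]
(275, 190) [197 153  97] [ 17 129 197]
(232, 177) [152 147 133] [ 22  32 152]
(330, 150) [241 205 134] [ 20 113 241]
finial_foot 0.73 [278.5, 164.6] 2337 [136 248] [190 301]
finial_foot 0.62 [421.1, 207.0] 3276 [177 387] [238 457]
stand_top 0.73 [279.3, 126.2] 10980 [ 69 213] [199 341]
stand_top 0.73 [424.5, 17.1] 4050 [  0 365] [ 44 491]
stand_top 0.65 [179.1, 273.4] 5760 [232 135] [318 251]
(np.int64(192), np.int64(44), np.int64(364), np.int64(222))
```

View pics/ovw1.png

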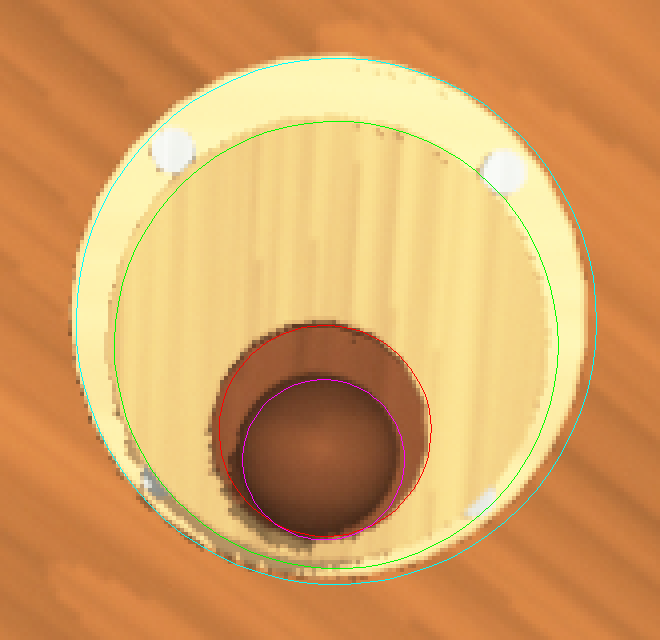

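```bash
cat >> h.py <<'E'
def measure(c,p,tag,s0=(.475,-.151),f0=(.462,-.160)):
    roi=toproi(c,*s0)
    h=masks(p)
    ms=[((h[...,1]<150)&(h[...,2]>120))]
    fm=(h[...,2]<190)&(h[...,1]>140)&(h[...,0]<16)
    # keep component nearest expected
    u=proj(c,[[f0[0],f0[1],.07]])[0].round().astype(int)
    fm=cv2.morphologyEx(fm.astype(np.uint8),cv2.MORPH_OPEN,np.ones((3,3)))
    n,l=cv2.connectedComponents(fm); fm=(l==l[u[1],u[0]])
    sm=ms[0]|fm
    sm=cv2.morphologyEx(sm.astype(np.uint8),cv2.MORPH_CLOSE,np.ones((7,7)));n,l=cv2.connectedComponents(sm);sm=l==l[u[1],u[0]]
    rs=fit(c,stand,sm,s0,roi); rf=fit(c,finial,fm,f0,roi)
    print("stand",rs[0].round(4),rs[1:],"finial",rf[0].round(4),rf[1:],"offset mm",((rf[0]-rs[0])*1e3).round(1))
    u0,v0,u1,v1=roi;big=cv2.resize(p[v0:v1,u0:u1],None,fx=3.3,fy=3.3,interpolation=cv2.INTER_NEAREST)
    for (x,y),L in((rs[0],((.06,.046,(0,255,0)),(.012,.062,(0,255,255)))),(rf[0],((.064,.022,(255,0,0)),(.076,.022,(255,0,0)),(.098,.015,(255,0,255))))):
        for z,r,col in L: cv2.polylines(big,[((proj(c,ring(x,y,z,r))+.5-[u0,v0])*3.3).astype(np.int32)],True,col,1)
    cv2.imwrite(f"pics/fit_{tag}.png",big[...,::-1]); return rs[0],rf[0]
E
python3 - <<'E'
from h import *
import pickle
p=cv2.imread("pics/w1.png")[...,::-1].copy();c=pickle.load(open("pics/w1c.pkl","rb"))
measure(c,p,"w1")
sm=np.load("pics/m_stand_top_279.npy")|np.load("pics/m_finial_foot_278.npy");roi=toproi(c,.476,-.152)
print(fit(c,stand,sm,(.475,-.151),roi),fit(c,finial,np.load("pics/m_finial_foot_278.npy"),(.462,-.16),roi))
E
```

```text
stand [ 0.4758 -0.1496] (np.float64(180.125), np.float32(13343.0)) finial [ 0.4621 -0.1583] (np.float64(146.0625), np.float32(2290.0)) offset mm [-13.6  -8.6]
(array([ 0.47577291, -0.14963024]), np.float64(260.875), np.float32(13281.0)) (array([ 0.46192546, -0.15842048]), np.float64(100.5), np.float32(2337.0))
```

View pics/fit_w1.png

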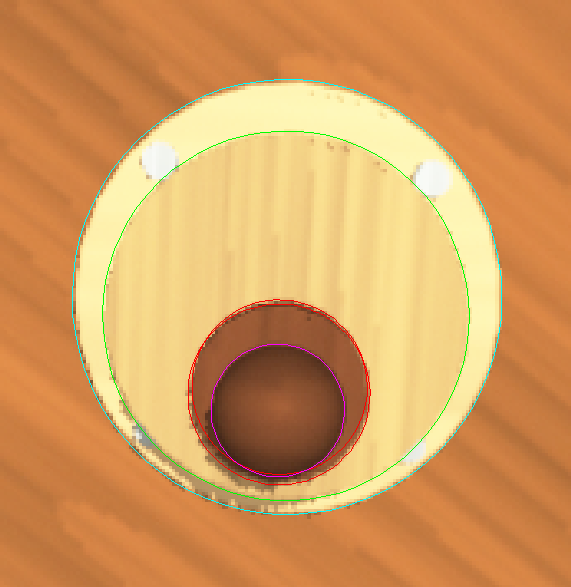

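Run:
```python
from h import *
import pickle
c=pickle.load(open("pics/w1c.pkl","rb"));d=np.load("pics/w1d.npy")
from scipy.spatial.transform import Rotation as Ro
pos=np.array([.44526,-.17479,.24205]);R=Ro.from_euler('xyz',[-179.93,0,37.94],degrees=True).as_matrix()
vv,uu=np.mgrid[235:420:1,100:470:1];uv=np.c_[uu.ravel(),vv.ravel()].astype(float);z=d[vv.ravel(),uu.ravel()]
n=cv2.undistortPoints(uv[:,None],c['K'],c['distortion']).reshape(-1,2)
P=np.c_[n*z[:,None],z];V=c['view'];W=(P-V[:3,3])@V[:3,:3];T=(W-pos)@R
k=(z>0)&(W[:,2]>.2);T=T[k];uv=uv[k]
for lo in np.arange(-.1,.02,.008):
    q=T[(T[:,2]>lo)&(T[:,2]<=lo+.008)]
    if len(q): print(f"{lo*1e3:.0f}",len(q),(np.r_[q[:,0].min(),q[:,0].max(),q[:,1].min(),np.abs(q[:,1]).min(),q[:,1].max(),q[:,2].max()]*1e3).round(1))
```

```text
-84 2126 [ 14.   20.8 -20.3   7.2  22.  -76. ]
-76 5839 [  7.8  18.8 -24.3   0.1  26.4 -68. ]
-68 5383 [ -3.2  18.6 -41.9   0.   45.2 -60. ]
-60 4338 [-10.9  18.5 -44.8  10.3  48.8 -52. ]
-52 7836 [-12.5  13.5 -48.2  11.4  50.7 -44. ]
-44 5112 [-12.9  15.  -47.1  12.5  48.4 -36. ]
-36 1788 [ -9.3  14.5 -42.8  13.3  44.9 -28. ]
-28 1495 [-11.2  12.4 -22.1  11.7  23.4 -20. ]
-20 1029 [-10.9  12.  -25.6  11.7  27.2 -12. ]
-12 918 [-11.3  12.  -25.5  11.7  27.6  -4. ]
-4 732 [-10.4  12.1 -25.5  11.7  27.5   4. ]
4 282 [-10.9  11.6 -24.5  11.7  25.3  11.9]
```

```bash
python3 -m jog '[{"dp":[-25,-8,0],"twist":[0,0,-6],"grip":-0.4},{"dp":[-25,-8,-40],"twist":[0,0,-6],"grip":-0.4},{"dp":[-25,-8,-80],"twist":[0,0,-6],"grip":-0.4},{"dp":[-25,-8,-120],"twist":[0,0,-6],"grip":-0.4},{"dp":[-25,-8,-150],"twist":[0,0,-6],"grip":-0.4},{"dp":[-25,-8,-164],"twist":[0,0,-6],"grip":-0.4},{"dp":[-25,-8,-164],"twist":[0,0,-6],"grip":-0.4},{"dp":[-25,-8,-164],"twist":[0,0,-6],"grip":-0.4},{"dp":[-25,-8,-164],"twist":[0,0,-6],"grip":-0.4},{"dp":[-25,-8,-164],"twist":[0,0,-6],"grip":-0.4}]'
python3 - <<'E'
from h import *
s=manip.observe();print(s['position'],s['orientation'])
c=manip.get_calibration("wrist");p,d=manip.snapshot("wrist");cv2.imwrite("pics/w2.png",p[...,::-1])
ps,_=manip.snapshot("side");cv2.imwrite("pics/s2.png",cv2.resize(ps[150:330,170:370],None,fx=3,fy=3,interpolation=2)[...,::-1])
yaw=np.radians(s['orientation'][2]);t=np.array([np.cos(yaw),np.sin(yaw)]);n=np.array([-t[1],t[0]])
for nm,q in(("finial",[.4621,-.1583]),("stand",[.4758,-.1496])): v=np.array(q)-s['position'][:2];print(nm,"along",v@t,"across",v@n)
E
```

```text
time_s: 4.3
position: [0.4207, -0.1848, 0.0794]
orientation: [179.9, -0.1, 31.8]
force: [-0.4, -0.3, 0.1]
finger_gap: 0.305
[ 0.42069169 -0.18483496  0.07939746] [ 1.79888031e+02 -5.05379148e-02  3.17735901e+01]
finial along 0.04917502974571052 across 0.0007541836202102816
stand along 0.06540299277700985 across 0.0009364357938107375
```

View pics/w2.png

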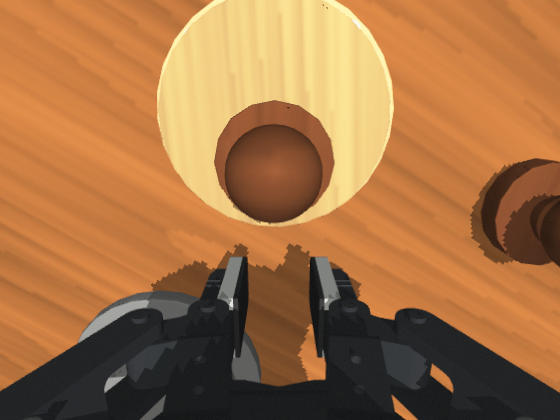

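View pics/s2.png

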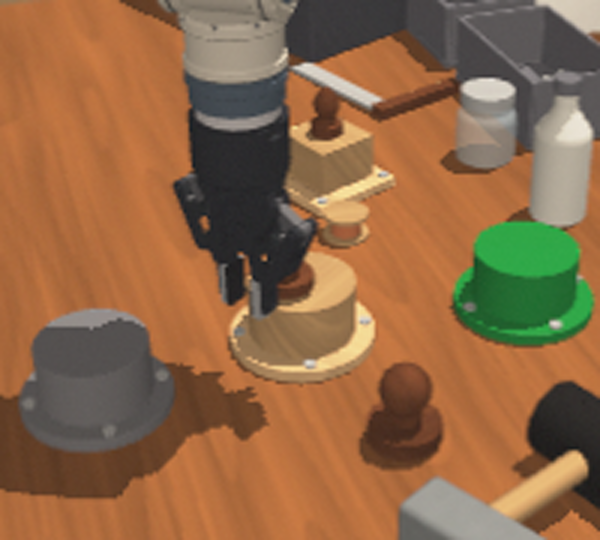

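```bash
python3 -m jog '[{"dp":[8,6,-1],"twist":[0,0,0],"grip":-0.4},{"dp":[11.4,8.2,-1],"twist":[0,0,0],"grip":-0.4},{"dp":[13,9.2,-1],"twist":[0,0,0],"grip":-0.4},{"dp":[14.8,10.3,-1],"twist":[0,0,0],"grip":-0.4},{"dp":[16.5,11.3,-1],"twist":[0,0,0],"grip":-0.4},{"dp":[18.2,12.4,-1],"twist":[0,0,0],"grip":-0.4},{"dp":[19.9,13.4,-1],"twist":[0,0,0],"grip":-0.4},{"dp":[21.6,14.5,-1],"twist":[0,0,0],"grip":-0.4},{"dp":[23.3,15.6,-1],"twist":[0,0,0],"grip":-0.4},{"dp":[24.2,16.1,-1],"twist":[0,0,0],"grip":-0.4},{"dp":[24.2,16.1,-1],"twist":[0,0,0],"grip":-0.4},{"dp":[24.2,16.1,-1],"twist":[0,0,0],"grip":-0.4}]'
python3 - <<'E'
from h import *
s=manip.observe();print(s['position'],s['orientation'])
c=manip.get_calibration("wrist");p,d=manip.snapshot("wrist");cv2.imwrite("pics/w3.png",p[...,::-1])
ps,_=manip.snapshot("side");cv2.imwrite("pics/s3.png",cv2.resize(ps[150:330,170:370],None,fx=3,fy=3,interpolation=2)[...,::-1])
import pickle;pickle.dump(c,open("pics/w3c.pkl","wb"))
yaw=np.radians(s['orientation'][2]);t=np.array([np.cos(yaw),np.sin(yaw)]);n=np.array([-t[1],t[0]])
for nm,q in(("stand",[.4758,-.1496]),): v=np.array(q)-s['position'][:2];print(nm,"along",v@t,"across",v@n)
E
```

```text
time_s: 5.6
position: [0.4444, -0.1685, 0.0773]
orientation: [180.0, -0.0, 31.8]
force: [-0.7, 0.5, -0.4]
finger_gap: 0.297
[ 0.44436321 -0.1685372   0.07728342] [ 1.79998682e+02 -6.19897516e-03  3.17562778e+01]
stand along 0.03669731297759645 across -0.00044320119443252596
```

View pics/w3.png

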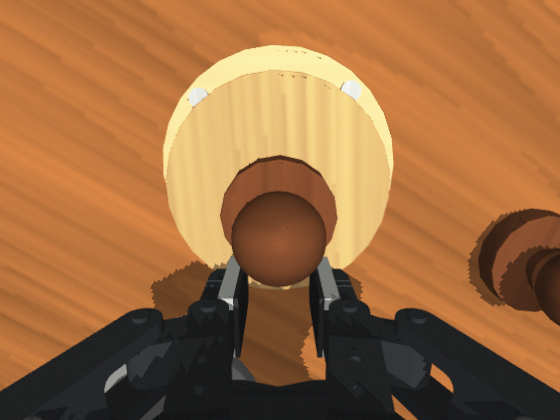

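View pics/s3.png

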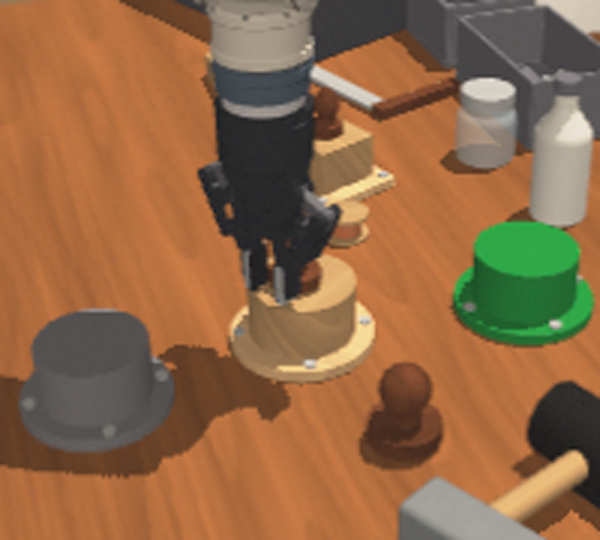

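```bash
cat >> h.py <<'E'
def disc(z,r): return lambda x,y:[ring(x,y,z,r)]
def measure2(c,p,tag,vmax,s0,f0):
    """fits using only rows < vmax; stand by top-disc colour, foot colour union"""
    h=masks(p); roi=list(toproi(c,*s0)); roi[3]=min(roi[3],vmax)
    u=proj(c,[[f0[0],f0[1],.07]])[0].round().astype(int); u[1]=min(u[1],vmax-3)
    fm=cv2.morphologyEx(((h[...,2]<190)&(h[...,1]>140)&(h[...,0]<16)).astype(np.uint8),cv2.MORPH_OPEN,np.ones((3,3)))
    fm[vmax:]=0;n,l=cv2.connectedComponents(fm);fm=l==l[u[1],u[0]]
    sm=((h[...,1]<150)&(h[...,2]>120))|fm
    sm[vmax:]=0;sm=cv2.morphologyEx(sm.astype(np.uint8),cv2.MORPH_CLOSE,np.ones((7,7)));n,l=cv2.connectedComponents(sm);sm=l==l[u[1],u[0]]
    rs=fit(c,stand,sm,s0,roi); rf=fit(c,finial,fm,f0,roi)
    print("stand",rs[0].round(4),rs[1:],"finial",rf[0].round(4),rf[1:],"offset mm",((rf[0]-rs[0])*1e3).round(1))
    u0,v0,u1,v1=toproi(c,*s0);k=2.6;big=cv2.resize(p[v0:v1,u0:u1],None,fx=k,fy=k,interpolation=cv2.INTER_NEAREST)
    for (x,y),L in((rs[0],((.06,.046,(0,255,0)),(.012,.062,(0,255,255)))),(rf[0],((.064,.022,(255,0,0)),(.076,.022,(255,0,0)),(.098,.015,(255,0,255))))):
        for z,r,col in L: cv2.polylines(big,[((proj(c,ring(x,y,z,r))+.5-[u0,v0])*k).astype(np.int32)],True,col,1)
    cv2.imwrite(f"pics/fit_{tag}.png",big[...,::-1]); return rs[0],rf[0]
E
python3 - <<'E'
from h import *
import pickle
p=cv2.imread("pics/w3.png")[...,::-1].copy();c=pickle.load(open("pics/w3c.pkl","rb"))
measure2(c,p,"w3",235,(.4758,-.1496),(.471,-.153))
E
```

```text
stand [ 0.4753 -0.15  ] (np.float64(471.3125), np.float32(37274.0)) finial [ 0.4691 -0.1543] (np.float64(174.1875), np.float32(7564.0)) offset mm [-6.1 -4.2]
```

View pics/fit_w3.png

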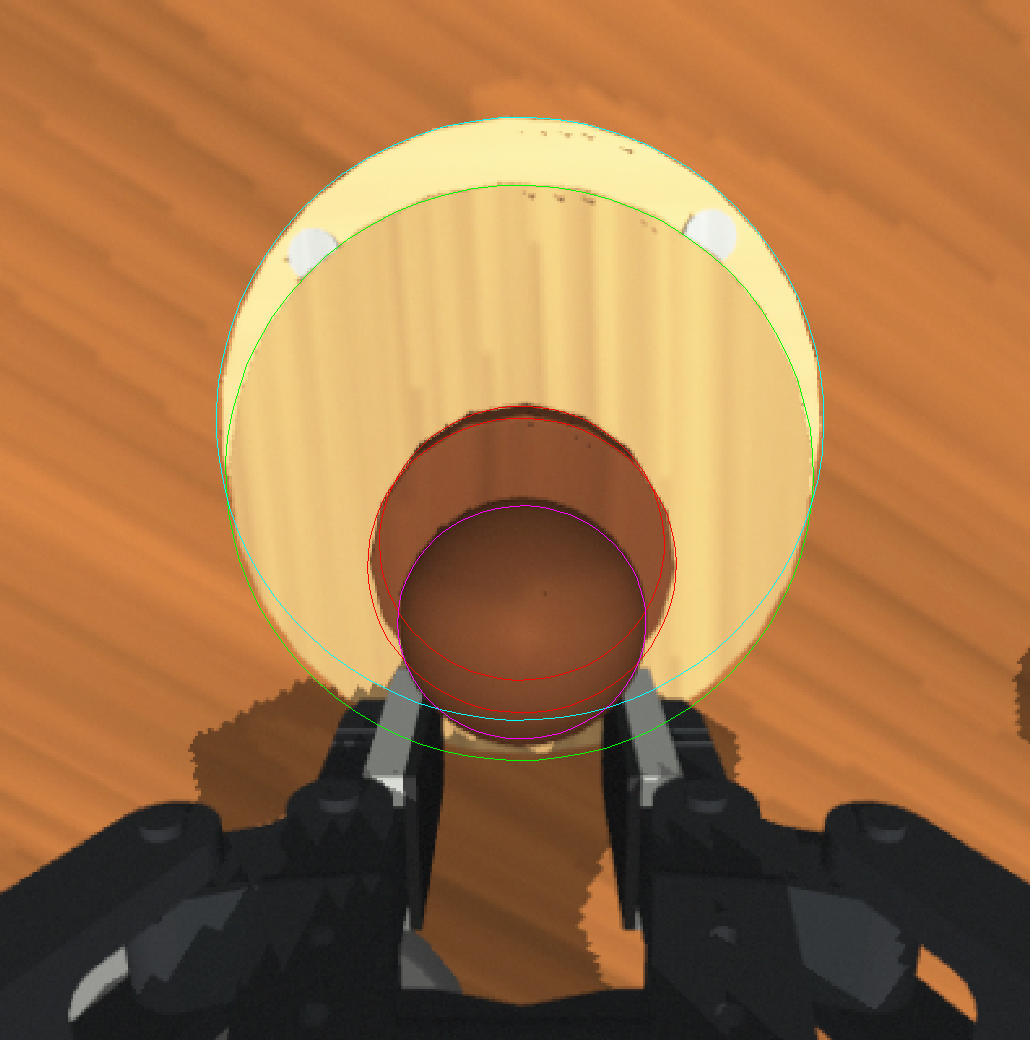

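```bash
python3 -m jog '[{"dp":[1.2,0.9,0],"twist":[0,0,0],"grip":-0.4},{"dp":[2.5,1.8,0],"twist":[0,0,0],"grip":-0.4},{"dp":[3.8,2.6,0],"twist":[0,0,0],"grip":-0.4},{"dp":[5,3.5,0],"twist":[0,0,0],"grip":-0.4},{"dp":[5,3.5,0],"twist":[0,0,0],"grip":-0.4},{"dp":[5,3.5,0],"twist":[0,0,0],"grip":-0.4},{"dp":[5,3.5,0],"twist":[0,0,0],"grip":-0.4}]'
python3 - <<'E'
from h import *
s=manip.observe();print(s['position'],s['orientation'])
c=manip.get_calibration("wrist");p,d=manip.snapshot("wrist");cv2.imwrite("pics/w4.png",p[...,::-1])
measure2(c,p,"w4",235,(.4755,-.1499),(.474,-.151))
E
```

```text
time_s: 6.4
position: [0.4494, -0.165, 0.0773]
orientation: [180.0, -0.0, 31.8]
force: [-0.0, -0.5, 0.0]
finger_gap: 0.302
[ 0.4493801  -0.16503755  0.07729178] [ 1.79998482e+02 -7.04299322e-03  3.17555267e+01]
stand [ 0.4753 -0.1498] (np.float64(392.0625), np.float32(34488.0)) finial [ 0.4743 -0.1507] (np.float64(174.5625), np.float32(7594.0)) offset mm [-1.  -0.9]
```

View pics/fit_w4.png

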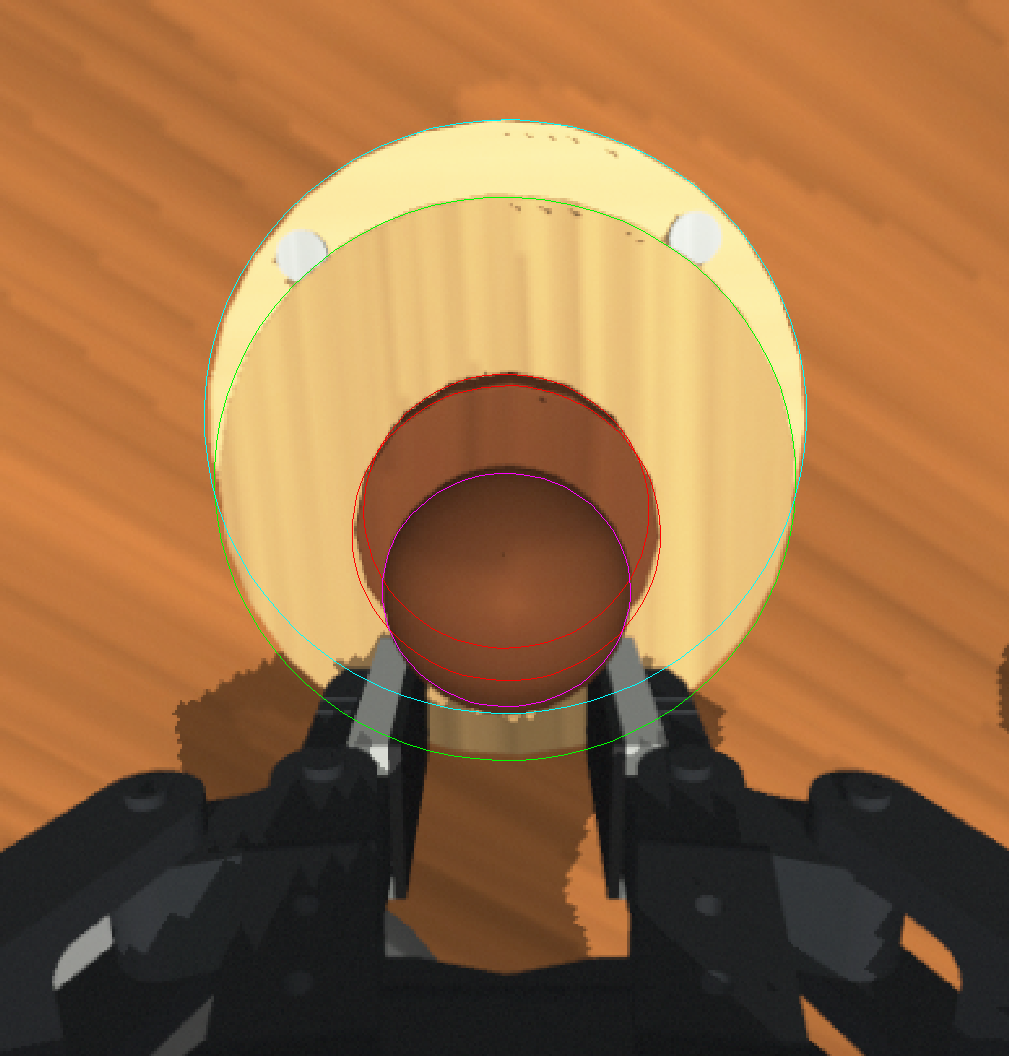

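```bash
python3 -m jog '[{"dp":[0.5,0.4,0],"twist":[0,0,0],"grip":-0.4},{"dp":[1,0.9,0],"twist":[0,0,0],"grip":-0.4},{"dp":[1,0.9,0],"twist":[0,0,0],"grip":-0.4},{"dp":[1,0.9,0],"twist":[0,0,0],"grip":-0.4},{"dp":[1,0.9,0],"twist":[0,0,0],"grip":-0.4}]'
python3 -m jog '[{"dp":[-2,-1.2,0],"twist":[0,0,0],"grip":-0.4},{"dp":[-8,-5,0],"twist":[0,0,0],"grip":-0.4},{"dp":[-20,-12,0],"twist":[0,0,0],"grip":-0.4},{"dp":[-30,-19,0],"twist":[0,0,0],"grip":-0.4},{"dp":[-30,-19,0],"twist":[0,0,0],"grip":-0.4},{"dp":[-30,-19,40],"twist":[0,0,0],"grip":-0.4},{"dp":[-30,-19,80],"twist":[0,0,0],"grip":-0.4},{"dp":[-20,-10,120],"twist":[0,0,0],"grip":-0.4},{"dp":[0,0,160],"twist":[0,0,0],"grip":-0.4},{"dp":[0,0,160],"twist":[0,0,0],"grip":-0.4},{"dp":[0,0,160],"twist":[0,0,0],"grip":-0.4},{"dp":[0,0,160],"twist":[0,0,0],"grip":-0.4}]'
python3 - <<'E'
from h import *
s=manip.observe();print(s['position'],s['orientation'])
c=manip.get_calibration("wrist");p,d=manip.snapshot("wrist");cv2.imwrite("pics/w5.png",p[...,::-1])
a=measure(c,p,"w5",(.4753,-.1498),(.4753,-.1498))
for n in("side","top"):
    p,_=manip.snapshot(n);cv2.imwrite(f"pics/{n}5.png",p[...,::-1])
E
```

```text
time_s: 6.95
position: [0.4503, -0.1642, 0.0773]
orientation: [180.0, -0.0, 31.7]
force: [-0.5, 0.7, 0.3]
finger_gap: 0.301
time_s: 8.15
position: [0.4496, -0.1641, 0.2363]
orientation: [-179.9, 0.0, 31.7]
force: [-0.1, -0.7, -0.4]
finger_gap: 0.3
[ 0.44959581 -0.16407648  0.23628616] [-1.79912570e+02  4.75878360e-02  3.17315833e+01]
stand [ 0.4759 -0.1496] (np.float64(204.625), np.float32(13461.0)) finial [ 0.4755 -0.1498] (np.float64(147.75), np.float32(2405.0)) offset mm [-0.4 -0.2]
```

View pics/fit_w5.png

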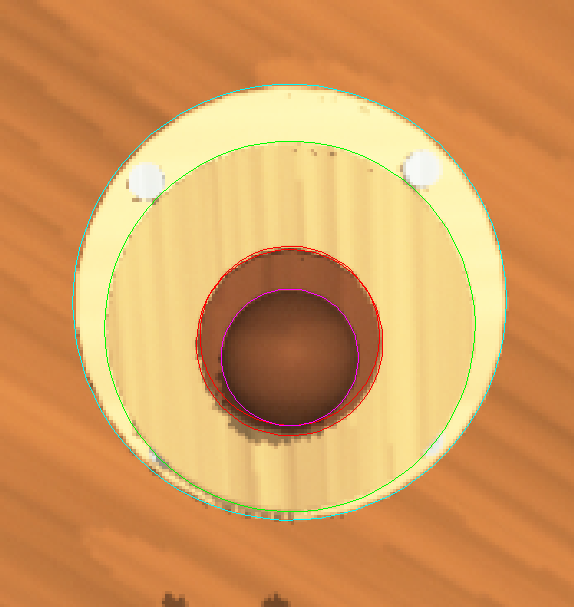

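View pics/side5.png

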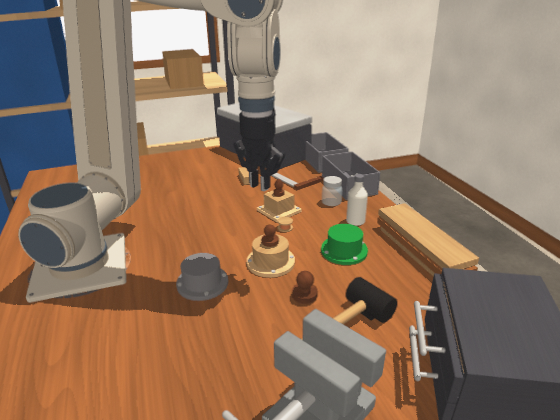

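Run:
```python
import cv2,numpy as np
p=cv2.imread("pics/w5.png")
from h import *
c=manip.get_calibration("wrist");roi=toproi(c,.4755,-.1498)
u0,v0,u1,v1=roi;print(roi)
q=cv2.resize(p[v0:v1,u0:u1],None,fx=3.3,fy=3.3,interpolation=cv2.INTER_CUBIC)
q=cv2.createCLAHE(4,(4,4)).apply(q[...,0]);cv2.imwrite("pics/z5.png",q)
# gradient-based rim fit of top disc (z=.06,r=.046) : maximise edge strength
g=cv2.GaussianBlur(p.astype(np.float32)[...,0],(0,0),.8);gx=cv2.Sobel(g,cv2.CV_32F,1,0);gy=cv2.Sobel(g,cv2.CV_32F,0,1);G=np.minimum(np.hypot(gx,gy),60)
def sc(x,y,z,r):
    q=proj(c,ring(x,y,z,r,180)).astype(np.float32);return cv2.remap(G,q[:,0].reshape(-1,1),q[:,1].reshape(-1,1),cv2.INTER_LINEAR).mean()
for z,r,nm in((.06,.046,"top"),(.012,.062,"foot"),(.064,.022,"flange lo"),(.076,.022,"flange hi")):
    L=[(sc(.4755+dx*1e-3,-.1498+dy*1e-3,z,r),dx,dy) for dx in np.arange(-4,4.1,.25) for dy in np.arange(-4,4.1,.25)]
    L.sort(reverse=True);print(nm,[(round(float(a),1),b,d) for a,b,d in L[:4]])
```

```text
(np.int64(192), np.int64(53), np.int64(366), np.int64(236))
top [(57.1, np.float64(0.25), np.float64(0.25)), (57.1, np.float64(0.25), np.float64(0.5)), (57.1, np.float64(0.5), np.float64(0.25)), (57.0, np.float64(0.5), np.float64(0.5))]
foot [(59.9, np.float64(0.5), np.float64(0.0)), (59.9, np.float64(0.5), np.float64(0.25)), (59.9, np.float64(0.75), np.float64(0.0)), (59.9, np.float64(0.75), np.float64(0.25))]
flange lo [(59.6, np.float64(-1.0), np.float64(-0.5)), (59.6, np.float64(-1.0), np.float64(-0.25)), (59.5, np.float64(-1.25), np.float64(-0.5)), (59.5, np.float64(-1.25), np.float64(-0.25))]
flange hi [(60.0, np.float64(0.25), np.float64(0.0)), (60.0, np.float64(0.5), np.float64(0.25)), (60.0, np.float64(0.25), np.float64(0.25)), (60.0, np.float64(0.0), np.float64(0.25))]
```

View pics/z5.png

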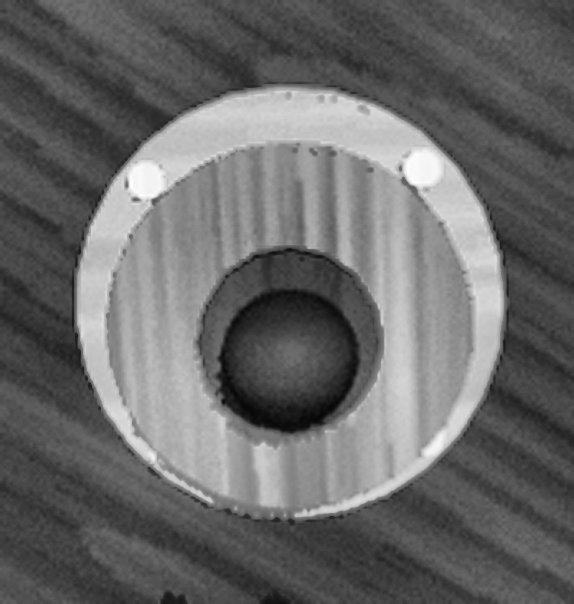

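Run:
```python
from rig import manip
print(manip.sign_off(), manip.observe()['time_s'])
```

```text
the job is handed in; nothing more can be done
the job is handed in; nothing more can be done
```

The finial is now centred on the wooden stand, standing upright, and the job is handed in. I straddled the rear of the foot flange with two part-open fingertips (6–8 mm above the stand's top). I then slid it in three slow pushes, measuring after each of the first two: about 8.7 mm, 6 mm, then 1 mm. It started about 16 mm off-centre. Afterwards I backed the fingers away and raised the arm clear.

- **Centring:** the final wrist picture, taken with the arm withdrawn, puts the finial within about 0.5 mm of centre. The silhouette fit gave (-0.4, -0.2) mm. Fitting the stand's rim and the flange's upper edge gave about 0.2 mm. The fit to the flange's lower edge disagreed, by about 1.3 mm towards the robot and 0.7 mm to its right. I put that down to the shadow around the foot and did not use it.
- **Upright and clear:** the side picture shows the finial upright and the other things looking as they did before. I compared those by eye only and did not measure them. The force readings taken after each move stayed within about 1 N of zero. The last clock reading after a move was 8.15 s of the 48 s allowed.

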